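# Scoop slide mailers out from under a bench riser

### The arm

A 6-joint arm with a two-finger parallel gripper is mounted at the origin on the work surface. World frame = base frame: x ahead of the robot, y to its left, z up, the work surface at z = 0. Lengths are in m, angles in degrees, forces in N, time in s.
With the tool pointing down it reaches from about 0.225 to 0.875 m from the base axis. Payload 3.4 kg.
Tool frame: the origin (TCP) lies between the finger pads; the fingertips stand 22 mm ahead of it and the grasp point (between the pads) lies 3 mm ahead of it; z points along the fingers, y is the direction in which the jaws open and shut (so a half turn about z gives the same grasp; the last joint's range is limited). The gripper opens to 85 mm and grips with 20 to 120 N. Pads are 22 mm wide; open, the fingers measure 114 mm over their backs; the gripper's body (76 mm by 85 mm) begins 54 mm behind the grasp point. The pads swing forward as they close: fully open they stand 13 mm farther back than shut.
Start: joints at [65.947, 15.808, 86.224, -0, 77.962, -6.933], TCP at [0.169, 0.55, 0.216] pointing down, gripper open.
Joint ranges: [-165.64, 165.64], [-43.16, 119.46], [12.63, 154.43], [-67.54, 247.53], [6.08, 155.33], [-154.97, 154.97]. Speed limits (degrees/s): [147.25, 147.25, 180, 180, 180, 180].

### API

Orientations are given as a 3x3 rotation matrix whose columns are the frame's x, y, z axes.
In Python, from rig import read_state, eyes, manip gives the robot as it stands.
- The arm moves only by the tool arm_command, never from a script. Its argument "rows" is a list of rows, each an object with "jaw": the opening, from 0 (shut) to 1 (fully open); "linear": the shift along the tool's x, y, z in units of 5 cm (1.0 is 5 cm), a list of three; "yaw": the turn about the tool's z in units of 6 degrees (1.0 is 6 degrees). A call has 1 to 12 rows; each row shifts and turns the pose as measured when the row begins, along the tool's axes as they then stand; what a row does not reach is not made up. A row lasts 1/8 s, in which the tool goes at most 62.5 mm and 10.7 degrees, less where a joint would pass 70% of its speed; a pose out of reach is approached as far as the arm can. A call with a number of a shift or a turn outside -1 to 1 is refused whole. A call with a gripper value outside its range is refused whole. The fingers move at their own pace and stop on an object; "newtons" is the grip in N (left out, the last holds). Time passes only in rows, so rows that do not move let the fingers close. It gives the time, the measured TCP pose, the force and the opening at its end, in the units of the state.
- read_state(): the state, without advancing time (a new reading comes with each control period).
- eyes.camera(name): name is "side" or "top"; returns a dict with "color" (400x640x3 uint8, red, green, blue), "K" (3x3 intrinsics, pixels), "eye" and "attitude" of the camera in the world. Camera axes: x right, y up, looking along -z (the intrinsics and any distortion apply to the point x, -y, -z); pixel columns grow to the right and rows downward; lengths in m; the calibration is good to about 2 mm. A picture is of the moment at which its call begins. There is no depth.
- manip.sign_off(): hands the job in, once; it reports no verdict.
The state is a dict: "t": time; "joint_pos": joint angles; "dq": joint speeds; "joint_torque": joint torques, N m; "tcp_pos": TCP position; "orientation": TCP orientation; "wrist_force": force on the tool from outside, world axes, zero at the start; "moment": the same for the moment, N m; "finger_gap": finger opening in m.
Only numpy, scipy, OpenCV 4.12 (cv2) and the standard library are available. Lean on these libraries where they do the work, as an engineer would, in place of code of your own. Each camera call takes 0.05 s, during which the arm holds its last target.

### The job

Two slide mailers lie under the clear bench riser, where no hand fits. With the flat scoop, reach in under the riser's front lip, get it beneath both mailers so that they lie in it, draw them out on it, and set the scoop down gently and flat on the black mat with both mailers still lying in it. Do not knock or shift the bottle and the jar that stand on the riser.

Things in the scene. Friction and masses are not known exactly. Their poses are not given: they have to be found in the camera images.
- scoop: flat metal hand scoop, 0.2 kg, lying on the mat at the start. Blade 165 mm long (x), 136 mm wide outside, 130 inside, floor 2.5 mm thick; rear wall 26 mm high, front open. Side walls 16 mm high from the rear wall to 110 mm ahead of it, then 8 mm high to 136 mm, none along the front 29 mm. Origin at the centre of the blade's underside; x points to the nose, -x to the handle, z up
- scoop_grip (a point): centre of the scoop's red handle, a level bar along x behind the rear wall: 80 mm long (x), 22 mm wide (y), 24 mm high; this point lies 135 mm behind the blade's centre (-x) and 40 mm above the blade's underside; axes as the scoop
- scoop_nose (a point): middle of the scoop's straight nose edge, at the underside, 82.5 mm ahead of the blade's centre; the floor thins over the last 20 mm to 1.2 mm here; axes as the scoop
- scoop_floor (a point): centre of the blade's floor, on its upper face, 2.5 mm above the underside; axes as the scoop
- mailer_a_center (a point): centre (half-way up) of the yellow slide mailer, a closed plastic box 84 mm long (x), 32 mm wide (y), 20 mm high, 30 to 65 g, lying flat under the riser. Both ends are bevelled below and above (7 mm long, 5 mm high): the scoop's nose first pushes it along the table, and slips under its end once the riser's back wall stops it
- mailer_b_center (a point): centre (half-way up) of the green slide mailer, same form and size as the yellow one and lying beside it on its +y side, 42 to 52 mm between centres
- riser: clear acrylic bench riser, fixed: 320 mm wide (y), 140 deep (x), 58 high, walls 6; stands on the table without a floor, closed at back and sides, open at the front. Origin on the table under its centre; x points from front to back. The front lip is at x = -70 mm, its lower edge 42 mm above the table; inner face of the back wall at x = +64 mm, of the side walls at y = -154 and +154 mm
- mat: flat black rubber mat fixed on the table, 220 mm (x) by 340 mm (y), 3 mm thick; origin at the centre of its underside
- bottle: white plastic bottle with blue cap standing on the riser near its right end (-y), 54 mm across, 125 mm high; origin at the centre of its foot
- jar: amber jar with black lid standing on the riser near its left end (+y), 52 mm across, 65 mm high; origin at the centre of its foot

How it is judged:
By the outcome, as a careful person would: the job done as asked, in the order asked, and still so for the second after the job is handed in, with the robot touching nothing.
It also fails if it takes over 54 s, if anything falls off the work surface, if the arm or the gripper's body presses on something with over 40 N, if the wrist force passes 120 N, or if a joint passes its speed limit or range.

## Working session

There is one attempt and no reset: what is moved stays moved. The work goes in short steps, Python scripts to look and compute and a tool call to move; the robot and the scene stay as the last step left them, time stands still between calls to the robot, and variables do not carry over. Pictures are saved under pics/ and viewed, and the job is handed in when it is done.

Besides the shell and the picture viewer there is one more tool, called after "Call:" in YAML: its name, and indented under it one key for each argument. arm_command: Moves the arm, as the interface text tells. Its arguments: {"type":"object","properties":{"rows":{"type":"array"},"newtons":{"type":"number"}},"required":["rows"]}

```bash
ls; mkdir -p pics; python3 - <<'E'
from rig import read_state, eyes, manip
import cv2
s=read_state()
for k,v in s.items(): print(k,v)
for n in("side","top"):
    c=eyes.camera(n); cv2.imwrite(f"pics/{n}0.png",c["color"][:,:,::-1]); print(n,c["K"],c["eye"],c["attitude"],c.keys())
E
```

```text
pics
t 0.0
joint_pos [ 6.59489943e+01  1.58469731e+01  8.62956421e+01 -1.61334854e-03
  7.79619144e+01 -6.93156723e+00]
dq [-0.05354364  0.06051071 -0.05788585  0.0655359   0.09106711 -0.05974805]
joint_torque [-9.20242819e-04 -4.16778266e+01 -2.45801675e+01  8.90603746e-05
  1.09728271e-02  5.66159727e-06]
tcp_pos [0.16903291 0.54900668 0.21534326]
orientation [[-9.55694869e-01  2.94358288e-01 -7.18379071e-04]
 [ 2.94359101e-01  9.55693417e-01 -1.67722004e-03]
 [ 1.92846530e-04 -1.81437200e-03 -9.99998335e-01]]
wrist_force [-0.75578021 -0.03899802 -0.94021996]
moment [-0.02327255 -0.06028307  0.05237342]
finger_gap 0.08533008857869452
side [[513.54247968   0.         314.36743983]
 [  0.         513.54247968 198.39214672]
 [  0.           0.           1.        ]] [ 0.28234942 -0.84991206  0.69927846] [[ 0.9457892   0.18477173 -0.26709959]
 [-0.32473595  0.55171284 -0.7682184 ]
 [ 0.00541723  0.8133095   0.58180607]] dict_keys(['color', 'K', 'eye', 'attitude'])
top [[376.4933689    0.         320.39066944]
 [  0.         376.4933689  204.40092178]
 [  0.           0.           1.        ]] [ 0.48501621 -0.02520413  0.79996349] [[-0.00978965  0.9892898  -0.14563602]
 [-0.99974558 -0.00672352  0.02153069]
 [ 0.02032091  0.14580975  0.98910393]] dict_keys(['color', 'K', 'eye', 'attitude'])
```

View pics/side0.png

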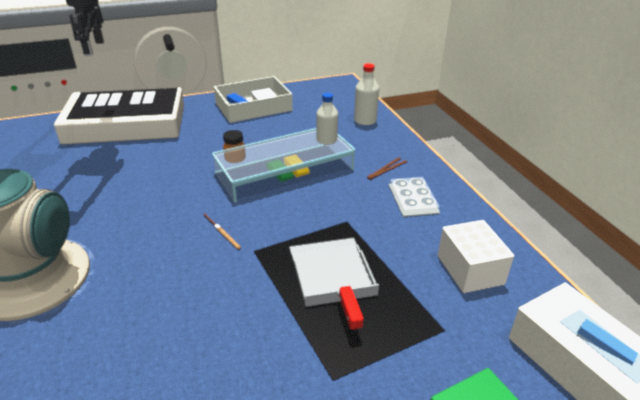

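View pics/top0.png

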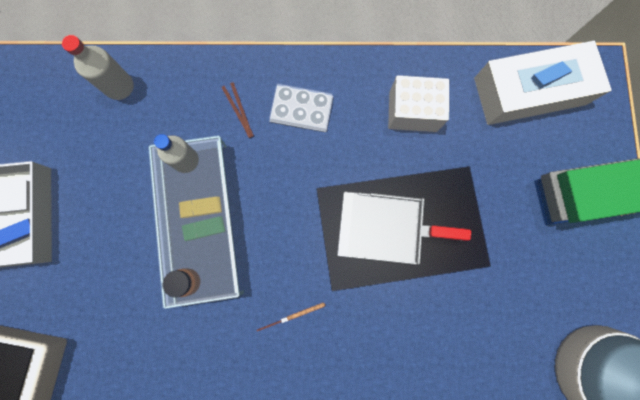

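The top view has image right = world −y. The scoop at (380,228) points its nose left (+y), with its red handle at (447,233). The riser at (195,220) has its open front facing right. The yellow mailer is at (200,207), green at (203,229), bottle at (170,150) and jar at (180,282).

```bash
cat > h.py <<'E'
import numpy as np, cv2
from rig import read_state, eyes, manip
def cast(c,uv,z):
    K=np.array(c["K"]);R=np.array(c["attitude"]);e=np.array(c["eye"])
    uv=np.atleast_2d(np.array(uv,float))
    d=np.c_[(uv[:,0]-K[0,2])/K[0,0],-(uv[:,1]-K[1,2])/K[1,1],-np.ones(len(uv))]@R.T
    return e+d*((z-e[2])/d[:,2])[:,None]
def big(mask,n=1):
    cs,_=cv2.findContours(mask.astype(np.uint8),cv2.RETR_EXTERNAL,cv2.CHAIN_APPROX_NONE)
    return sorted(cs,key=cv2.contourArea)[::-1][:n]
def rect(c,mask,z):
    """min-area rect in world plane z of the largest blob: centre, long-axis angle, sizes"""
    p=cast(c,big(mask)[0][:,0,:],z)[:,:2]
    (cx,cy),(w,h),a=cv2.minAreaRect((p*1000).astype(np.float32))
    if w<h:w,h,a=h,w,a+90
    return np.round([cx,cy,w,h,a%180],1)
E
python3 - <<'E'
from h import *
for n in("top","side"):
    c=eyes.camera(n); im=c["color"];hsv=cv2.cvtColor(im,cv2.COLOR_RGB2HSV);H,S,V=[hsv[:,:,i].astype(int) for i in range(3)]
    X,Y=np.meshgrid(np.arange(640),np.arange(400))
    red=((H<6)|(H>174))&(S>170)&(V>80)&(X>280)
    if n=="side": red&=(Y>260)
    print(n,"handle",rect(c,red,.055))
    roi=((X>165)&(X<235)&(Y>185)&(Y<255)) if n=="top" else ((X>255)&(X<325)&(Y>145)&(Y<190))
    yel=(H>15)&(H<32)&(S>90)&roi; gr=(H>38)&(H<90)&(S>60)&roi
    print(" yel",rect(c,yel,.02),cv2.contourArea(big(yel)[0]),"green",rect(c,gr,.02),cv2.contourArea(big(gr)[0]))
    mat=(V<40); m=big(mat)[0]; print(" mat",rect(c,cv2.drawContours(np.zeros((400,640),np.uint8),[cv2.convexHull(m)],-1,1,-1),.003))
    if n=="top":
        wh=(V>150)&(S<60)&(X>325)&(X<440)&(Y>180)&(Y<280)
        print(" scoop",rect(c,wh,.01), cv2.boundingRect(big(wh)[0]))
        cv2.imwrite("pics/riser.png",cv2.resize(im[125:315,135:250,::-1],None,fx=3.1,fy=3.1,interpolation=cv2.INTER_CUBIC))
        cv2.imwrite("pics/scoop.png",cv2.resize(im[160:300,310:500,::-1],None,fx=4,fy=4,interpolation=cv2.INTER_CUBIC))
E
```

```text
top handle [ 536.1 -300.3   78.4   20.7   83.8]
 yel [596.9 208.9  81.3  31.   98.6] 518.0 green [552.2 200.8  82.7  31.9 103.6] 558.5
 mat [258.1 547.8   0.    0.    0. ]
 scoop [ 553.3 -165.6  164.9  139.3   83.3] (338, 192, 83, 72)
side handle [ 535.6 -311.3   91.3   27.    82.3]
 yel [593.6 225.6  38.1  35.7   7.8] 89.5 green [560.  161.1  48.7  38.9  12.5] 122.0
 mat [ 550.7 -181.6  261.7  214.1   98.1]
```

View pics/riser.png

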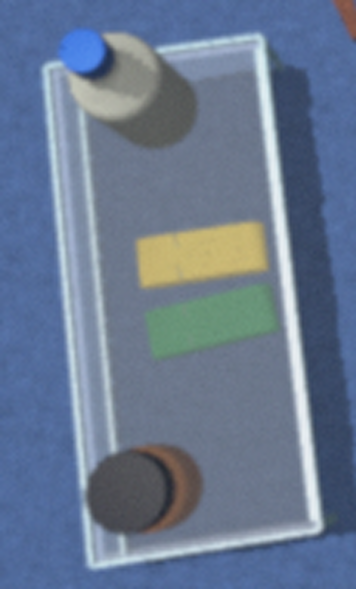

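View pics/scoop.png

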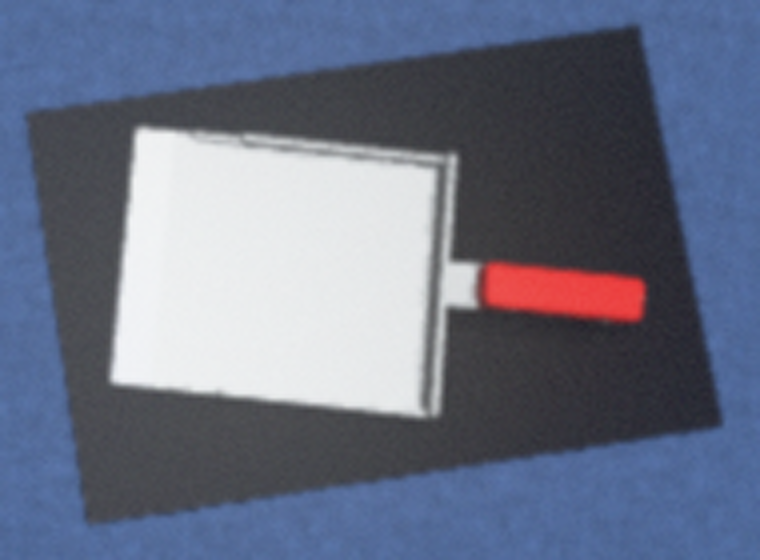

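```bash
python3 - <<'E'
from h import *
c=eyes.camera("top")
q=np.array([(44,64),(262,35),(321,530),(90,567)])/3.1+[135,125]
P=cast(c,q,.058)[:,:2]*1000; print(P.round(1)); cen=P.mean(0);print(cen)
for i in range(4): d=P[(i+1)%4]-P[i]; print(np.linalg.norm(d).round(1),np.degrees(np.arctan2(d[1],d[0])).round(1))
(cx,cy),wh,a=cv2.minAreaRect(P.astype(np.float32));print(cx,cy,wh,a)
d1=(P[0]-P[1])+(P[3]-P[2]); d2=P[0]-P[3]+P[1]-P[2]
a1=np.degrees(np.arctan2(d1[1],d1[0])); a2=np.degrees(np.arctan2(d2[1],d2[0]))
print(a1,a2+90)
th=np.radians((2*(a2+90)+a1)/3); R=np.array([[np.cos(th),-np.sin(th)],[np.sin(th),np.cos(th)]]);print("th",np.degrees(th))
for n,p in dict(yel=(596.9,208.9),gr=(552.2,200.8),handle=(536.1,-300.3)).items(): print(n,R.T@(np.array(p)-cen))
# mat
m=np.array([(27,113),(638,27),(721,425),(88,522)])/4+[310,160]
M=cast(c,m,.003)[:,:2]*1000;print(M.round(1),M.mean(0))
E
```

```text
[[716.6 303.4]
 [735.8 162.6]
 [418.1 117.2]
 [397.6 257.6]]
[567.00785181 210.19193744]
142.0 -82.2
321.0 -171.9
141.9 98.3
322.3 8.2
567.1651611328125 210.19488525390625 (322.25372314453125, 142.0184326171875) 8.16141414642334
98.03544370823137 98.15450372941443
th 98.11481705568674
yel [ -5.49849506 -29.41047735]
gr [-7.20766203 15.98532365]
handle [-501.01760948  102.65801717]
[[ 637.6  -35.1]
 [ 683.5 -370. ]
 [ 468.1 -399.5]
 [ 421.9  -64.8]] [ 552.77108184 -217.35164787]
```

The measured sizes check out: riser 142×322 mm at 98.1°, scoop 165×139 mm at about 83.8°, mailers about 82×31 mm and 45 mm apart. I'll move over the handle now.

Call:
arm_command:
  rows:
    - {"jaw":1,"linear":[-0.66,-0.78,0],"yaw":0}
    - {"jaw":1,"linear":[-0.66,-0.78,0],"yaw":0}
    - {"jaw":1,"linear":[-0.66,-0.78,0],"yaw":0}
    - {"jaw":1,"linear":[-0.66,-0.78,0],"yaw":0}
    - {"jaw":1,"linear":[-0.66,-0.78,0],"yaw":0}
    - {"jaw":1,"linear":[-0.66,-0.78,0],"yaw":0}
    - {"jaw":1,"linear":[-0.66,-0.78,0],"yaw":0}
    - {"jaw":1,"linear":[-0.66,-0.78,0],"yaw":0}
    - {"jaw":1,"linear":[-0.66,-0.78,0],"yaw":0}
    - {"jaw":1,"linear":[-0.66,-0.78,0],"yaw":0}
    - {"jaw":1,"linear":[-0.66,-0.78,0],"yaw":0}
    - {"jaw":1,"linear":[-0.66,-0.78,0],"yaw":0}

```text
t: 1.75
tcp_pos: [0.418, -0.0274, 0.2165]
orientation: [[-0.958, 0.287, 0.008], [0.287, 0.958, 0.002], [-0.008, 0.004, -1.0]]
wrist_force: [0.2, 1.0, 0.1]
finger_gap: 0.0849
```

Call:
arm_command:
  rows:
    - {"jaw":1,"linear":[0,0,0],"yaw":1}
    - {"jaw":1,"linear":[0,0,0],"yaw":1}
    - {"jaw":1,"linear":[0,0,0],"yaw":1}
    - {"jaw":1,"linear":[0,0,0],"yaw":1}
    - {"jaw":1,"linear":[0,0,0],"yaw":1}
    - {"jaw":1,"linear":[0,0,0],"yaw":1}
    - {"jaw":1,"linear":[0,0,0],"yaw":1}
    - {"jaw":1,"linear":[0,0,0],"yaw":1}
    - {"jaw":1,"linear":[0,0,0],"yaw":1}
    - {"jaw":1,"linear":[0,0,0],"yaw":1}
    - {"jaw":1,"linear":[0,0,0],"yaw":1}
    - {"jaw":1,"linear":[0,0,0],"yaw":1}

```text
t: 3.25
tcp_pos: [0.4185, -0.0322, 0.2158]
orientation: [[0.028, 1.0, 0.008], [1.0, -0.028, 0.001], [0.001, 0.007, -1.0]]
wrist_force: [0.6, -0.3, -0.3]
finger_gap: 0.0852
```

Call:
arm_command:
  rows:
    - {"jaw":1,"linear":[-0.88,0.42,0.2],"yaw":0.77}
    - {"jaw":1,"linear":[-0.88,0.42,0.2],"yaw":0}
    - {"jaw":1,"linear":[-0.88,0.42,0.2],"yaw":0}
    - {"jaw":1,"linear":[-0.88,0.42,0.2],"yaw":0}
    - {"jaw":1,"linear":[-0.88,0.42,0.2],"yaw":0}
    - {"jaw":1,"linear":[-0.88,0.42,0.2],"yaw":0}
    - {"jaw":1,"linear":[0,0,0],"yaw":0}

```text
t: 4.12
tcp_pos: [0.5225, -0.3148, 0.1543]
orientation: [[0.109, 0.994, 0.011], [0.994, -0.109, 0.002], [0.003, 0.011, -1.0]]
wrist_force: [-0.8, -0.1, 0.0]
finger_gap: 0.0856
```

```bash
cat > rem.py <<'E'
import sys
from h import *
# rem.py x y z scoopx_angle : remaining move in tool units
s=read_state();R=np.array(s["orientation"]);p=np.array(s["tcp_pos"])
t=np.array([float(v) for v in sys.argv[1:4]]);d=R.T@(t-p)/.05
a=np.degrees(np.arctan2(R[1,0],R[0,0]))
print("t",s["t"],"tcp",p.round(4),"xang",a.round(2),"tilt z",R[:2,2].round(4),"units",d.round(2),"yaw",((a-float(sys.argv[4]))/6).round(2),"F",np.round(s["wrist_force"],1),"M",np.round(s["moment"],2),"gap",s["finger_gap"].__round__(4),"j",np.round(s["joint_pos"],1))
E
python3 rem.py .536 -.300 .044 83.8; python3 - <<'E'
from h import *
cv2.imwrite("pics/a.png",eyes.camera("side")["color"][180:400,200:480,::-1].repeat(2,0).repeat(2,1))
E
```

```text
t 4.125 tcp [ 0.5225 -0.3148  0.1543] xang 83.72 tilt z [0.011  0.0017] units [0.32 0.21 2.21] yaw -0.01 F [-0.8 -0.1  0. ] M [-0.01  0.07  0.01] gap 0.0856 j [-37.9  20.7  87.9   0.5  70.9 -31.8]
```

View pics/a.png

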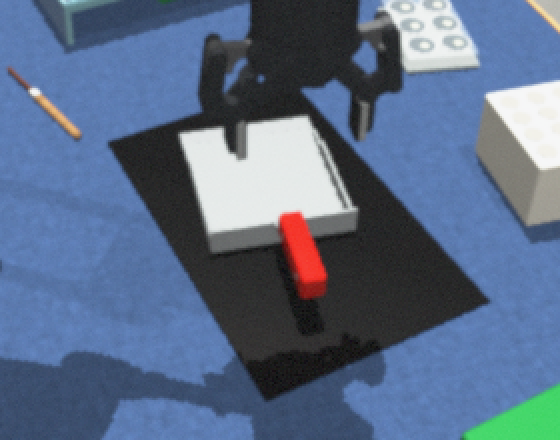

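Call:
arm_command:
  rows:
    - {"jaw":1,"linear":[0.16,0.1,0.3],"yaw":0}
    - {"jaw":1,"linear":[0.16,0.1,0.3],"yaw":0}
    - {"jaw":1,"linear":[0,0,0.3],"yaw":0}
    - {"jaw":1,"linear":[0,0,0.2],"yaw":0}
    - {"jaw":1,"linear":[0,0,0],"yaw":0}
    - {"jaw":1,"linear":[0,0,0],"yaw":0}

```text
t: 4.92
tcp_pos: [0.5336, -0.2916, 0.0963]
orientation: [[0.104, 0.995, 0.009], [0.995, -0.104, 0.005], [0.006, 0.008, -1.0]]
wrist_force: [-0.1, -1.2, 0.1]
finger_gap: 0.0855
```

```bash
python3 rem.py .536 -.300 .044 83.8
```

```text
t 4.925 tcp [ 0.5336 -0.2916  0.0963] xang 84.01 tilt z [0.0087 0.0055] units [-0.17  0.06  1.05] yaw 0.04 F [-0.1 -1.2  0.1] M [ 0.01  0.03 -0.03] gap 0.0855 j [-35.6  23.4  92.6   0.6  63.8 -29.8]
```

Call:
arm_command:
  rows:
    - {"jaw":1,"linear":[-0.08,0.03,0.25],"yaw":0}
    - {"jaw":1,"linear":[-0.08,0.02,0.25],"yaw":0}
    - {"jaw":1,"linear":[0,0,0.25],"yaw":0}
    - {"jaw":1,"linear":[0,0,0.2],"yaw":0}
    - {"jaw":1,"linear":[0,0,0],"yaw":0}
    - {"jaw":1,"linear":[0,0,0],"yaw":0}

```text
t: 5.68
tcp_pos: [0.5358, -0.3011, 0.0455]
orientation: [[0.105, 0.994, 0.009], [0.994, -0.105, 0.005], [0.006, 0.009, -1.0]]
wrist_force: [-0.2, 0.9, -0.1]
finger_gap: 0.0854
```

```bash
python3 rem.py .536 -.300 .044 83.8; python3 - <<'E'
from h import *
cv2.imwrite("pics/b.png",eyes.camera("side")["color"][180:400,200:480,::-1].repeat(2,0).repeat(2,1))
E
```

```text
t 5.675 tcp [ 0.5358 -0.3011  0.0455] xang 83.95 tilt z [0.0091 0.005 ] units [0.02 0.   0.03] yaw 0.03 F [-0.2  0.9 -0.1] M [-0.06  0.03 -0.02] gap 0.0854 j [-36.2  26.7  95.2   0.6  57.8 -30.4]
```

View pics/b.png

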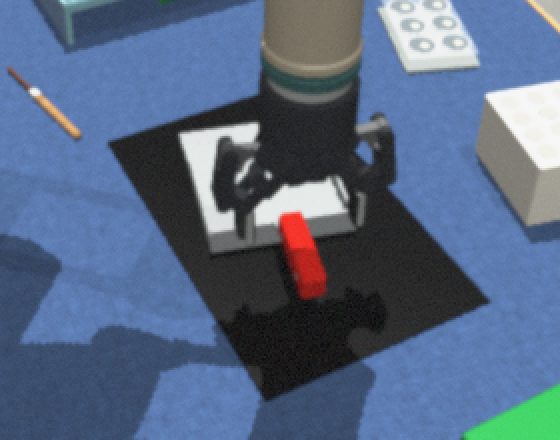

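```bash
cat >> h.py <<'E'
def proj(c,p):
    K=np.array(c["K"]);R=np.array(c["attitude"]);q=(np.atleast_2d(p)-np.array(c["eye"]))@R
    return np.c_[K[0,0]*q[:,0]/-q[:,2]+K[0,2],-K[1,1]*q[:,1]/-q[:,2]+K[1,2]]
E
python3 - <<'E'
from h import *
s=read_state();R=np.array(s["orientation"]);p=np.array(s["tcp_pos"])
c=eyes.camera("side")
for o in([0,0,.003],[.011,.043,.009],[.011,-.043,.009],[-.011,.043,.009],[-.011,-.043,.009]): print((proj(c,p+R@o)-[200,180])*2)
u=np.array([np.cos(np.radians(83.8)),np.sin(np.radians(83.8))]);
for k in(-40,40):
  for z in (.055,.031): print("handle end",(proj(c,np.r_[np.array([.5361,-.3003])+u*k/1000,z])-[200,180])*2)
c=eyes.camera("top");cv2.imwrite("pics/c.png",c["color"][140:320,300:520,::-1].repeat(3,0).repeat(3,1))
E
```

```text
[[296.96454979 254.23736009]]
[[340.91316123 241.13906324]]
[[244.59940761 258.10814509]]
[[348.91304757 260.00751434]]
[[250.7972223  277.65922172]]
handle end [[311.15064421 279.17657662]]
handle end [[309.63449729 298.84771071]]
handle end [[285.09602915 209.9375302 ]]
handle end [[284.08502983 229.30064585]]
```

View pics/c.png

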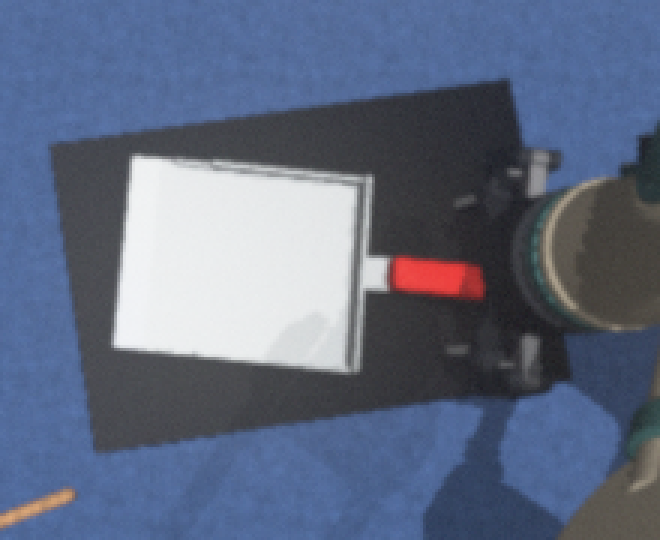

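The top view shows the pads on either side of the handle, at crop (460,202) and (460,349), with the handle axis near row 280. So they are centred; close.

Call:
arm_command:
  rows:
    - {"jaw":0,"linear":[0,0,0],"yaw":0}
    - {"jaw":0,"linear":[0,0,0],"yaw":0}
    - {"jaw":0,"linear":[0,0,0],"yaw":0}
    - {"jaw":0,"linear":[0,0,0],"yaw":0}
    - {"jaw":0,"linear":[0,0,0],"yaw":0}
    - {"jaw":0,"linear":[0,0,0],"yaw":0}
    - {"jaw":0,"linear":[0,0,0],"yaw":0}
    - {"jaw":0,"linear":[0,0,0],"yaw":0}
  newtons: 100

```text
t: 6.82
tcp_pos: [0.5365, -0.3014, 0.0469]
orientation: [[0.105, 0.994, 0.011], [0.994, -0.105, 0.004], [0.005, 0.011, -1.0]]
wrist_force: [0.2, -0.6, 0.8]
finger_gap: 0.0001
```

```bash
python3 rem.py .536 -.300 .044 83.8
```

```text
t 6.825 tcp [ 0.5365 -0.3014  0.0469] xang 83.97 tilt z [0.0112 0.0035] units [ 0.03 -0.01  0.06] yaw 0.03 F [ 0.2 -0.6  0.8] M [-0.02 -0.01  0.04] gap 0.0001 j [-36.1  26.6  95.2   0.6  57.8 -30.4]
```

```bash
python3 - <<'E'
from h import *
c=eyes.camera("side");d=eyes.camera("top")
a=c["color"][230:350,280:430,::-1].repeat(4,0).repeat(4,1);cv2.imwrite("pics/d.png",a)
cv2.imwrite("pics/e.png",d["color"][180:290,400:500,::-1].repeat(5,0).repeat(5,1))
E
```

```text
(no output)
```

View pics/d.png

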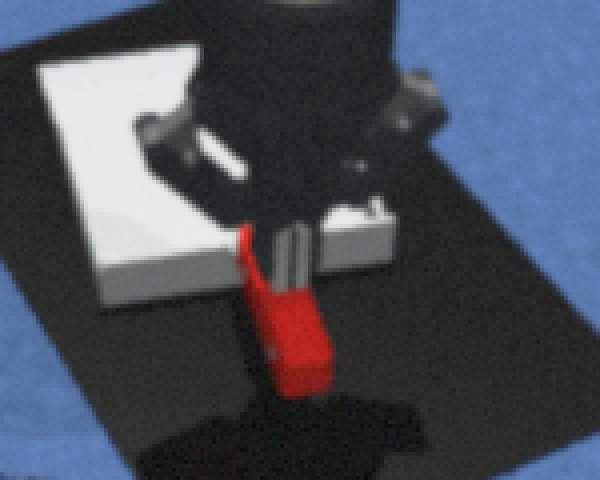

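View pics/e.png

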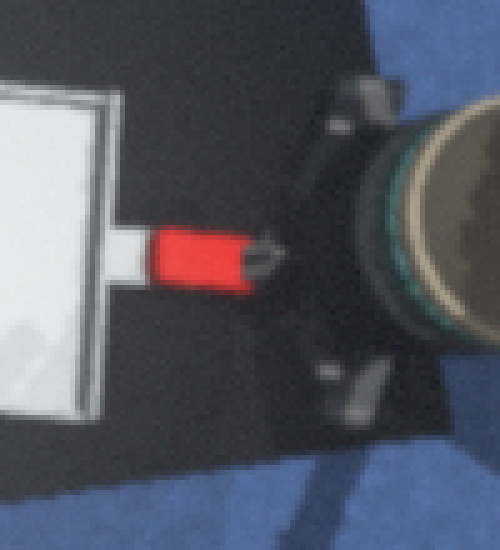

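```bash
cat >> h.py <<'E'
def tri(cams,uvs):
    A=np.zeros((3,3));b=np.zeros(3)
    for c,uv in zip(cams,uvs):
        e=np.array(c["eye"]);d=cast(c,uv,0)[0]-e;d/=np.linalg.norm(d);P=np.eye(3)-np.outer(d,d);A+=P;b+=P@e
    return np.linalg.solve(A,b)
E
python3 - <<'E'
from h import *
c=eyes.camera("side");d=eyes.camera("top")
print(tri([c,d],[(352.5,302.5),(452.4,231.6)]))
s=read_state();R=np.array(s["orientation"]);p=np.array(s["tcp_pos"])
print(p+R@[0,0,.022], proj(c,p+R@[0,0,.022]),proj(d,p+R@[0,0,.022]))
# scoop heights: rear wall top corners, handle rear end top
for nm,a,b in [("handle rear top",(280+302/4,230+368/4),None)]: print(cast(c,a,.055))
E
python3 -c "
from h import *
from rig import read_state
print(read_state()['joint_pos'])"
```

```text
[ 0.53949715 -0.3043719   0.05556226]
[ 0.53670236 -0.30132233  0.02492647] [[348.59384802 314.17769152]] [[445.77793245 233.36866823]]
[[ 0.52971947 -0.34468092  0.055     ]]
[-36.14055968  26.62880851  95.16658152   0.63903241  57.80446756
 -30.44513705]
```

```bash
python3 - <<'E'
from h import *
c=eyes.camera("side");d=eyes.camera("top")
print(tri([c,d],[(322.5,297.5),(452.3,256.3)]),tri([c,d],[(381,291),(454,207.3)]))
for im,n,(y0,y1,x0,x1) in [(c,"side",(150,350,250,450))]:
    cv2.imwrite("pics/f.png",im["color"][y0:y1,x0:x1,::-1].repeat(3,0).repeat(3,1))
# scoop moved?
hsv=cv2.cvtColor(d["color"],cv2.COLOR_RGB2HSV);wh=(hsv[:,:,2]>150)&(hsv[:,:,1]<60);wh[:,:325]=0;wh[:,440:]=0;wh[:180]=0;wh[280:]=0
print(rect(d,wh,.01))
E
```

```text
[ 0.49005552 -0.29408421  0.07412462] [ 0.58818818 -0.30638937  0.06823902]
[ 553.3 -165.6  164.9  139.3   83.3]
```

View pics/f.png

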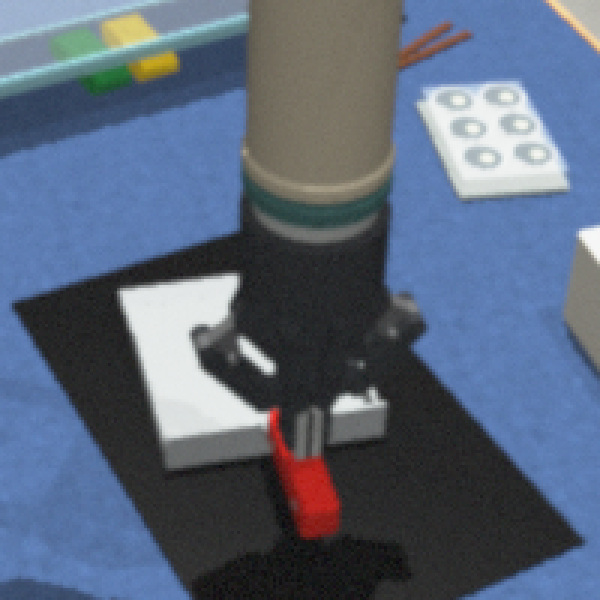

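```bash
python3 - <<'E'
from h import *
c=eyes.camera("side")
for z in(.13,.145,.16,.175,.19): print(z,cast(c,[(321,258.5),(381,248.5)],z).mean(0)[:2].round(3))
im=cv2.imread("pics/side0.png");cv2.imwrite("pics/g.png",im[0:80,40:160].repeat(5,0).repeat(5,1))
p=np.array([.169,.549,.2154]);
for z in(-.009,.02): print(proj(c,p+[0,0,z]),(proj(c,p+[0,0,z])-[40,0])*5)
E
```

```text
0.13 [ 0.551 -0.266]
0.145 [ 0.544 -0.281]
0.16 [ 0.537 -0.297]
0.175 [ 0.53  -0.312]
0.19 [ 0.523 -0.328]
[[96.72480876 63.36993284]] [[283.62404382 316.84966422]]
[[93.99215945 52.420571  ]] [[269.96079726 262.10285501]]
```

View pics/g.png

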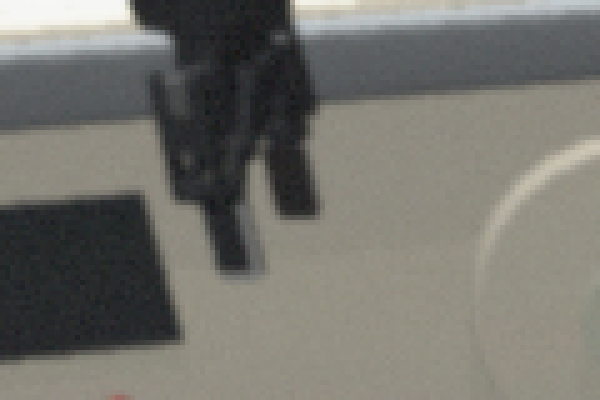

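The fingers shut on nothing. Both views agree that the fingertips stand at z≈0.056 where the state implies 0.025. The starting and approach pictures show the same roughly +30 mm offset, and the scoop has not moved. From here I'll use true z = reported z + 30 mm and check it at contact.

Call:
arm_command:
  rows:
    - {"jaw":1,"linear":[0,0,-0.2],"yaw":0}
    - {"jaw":1,"linear":[0,0,0],"yaw":0}
    - {"jaw":1,"linear":[0,0,0],"yaw":0}
    - {"jaw":1,"linear":[0,0,0],"yaw":0}
    - {"jaw":1,"linear":[0,0,0],"yaw":0}
    - {"jaw":1,"linear":[0,0,0],"yaw":0}
    - {"jaw":1,"linear":[0,0,0],"yaw":0}

```text
t: 8.05
tcp_pos: [0.5363, -0.3015, 0.0577]
orientation: [[0.105, 0.994, 0.011], [0.994, -0.105, 0.003], [0.005, 0.011, -1.0]]
wrist_force: [-0.3, -0.6, -0.1]
finger_gap: 0.0854
```

```bash
python3 rem.py .534 -.299 .016 83.8
```

```text
t 8.05 tcp [ 0.5363 -0.3015  0.0577] xang 83.97 tilt z [0.0113 0.0034] units [ 0.04 -0.06  0.83] yaw 0.03 F [-0.3 -0.6 -0.1] M [ 0.01 -0.04  0.01] gap 0.0854 j [-36.2  26.   94.5   0.6  59.1 -30.4]
```

Call:
arm_command:
  rows:
    - {"jaw":1,"linear":[0.02,-0.03,0.25],"yaw":0}
    - {"jaw":1,"linear":[0.02,-0.02,0.25],"yaw":0}
    - {"jaw":1,"linear":[0,0,0.2],"yaw":0}
    - {"jaw":1,"linear":[0,0,0.1],"yaw":0}
    - {"jaw":1,"linear":[0,0,0],"yaw":0}

```text
t: 8.68
tcp_pos: [0.5335, -0.2982, 0.0135]
orientation: [[0.105, 0.994, 0.009], [0.994, -0.105, 0.005], [0.006, 0.009, -1.0]]
wrist_force: [-0.3, -1.0, 0.6]
finger_gap: 0.0858
```

```bash
python3 rem.py .534 -.299 .016 83.8;  python3 - <<'E'
from h import *
c=eyes.camera("side");d=eyes.camera("top")
a=c["color"][230:350,280:430,::-1].repeat(3,0).repeat(3,1);b=d["color"][170:290,400:490,::-1].repeat(3,0).repeat(3,1);cv2.imwrite("pics/i.png",np.hstack([a,b]))
E
```

```text
t 8.675 tcp [ 0.5335 -0.2982  0.0135] xang 83.97 tilt z [0.0091 0.0051] units [-0.01  0.01 -0.05] yaw 0.03 F [-0.3 -1.   0.6] M [ 0.02  0.01 -0.02] gap 0.0858 j [-36.1  28.5  97.6   0.7  53.6 -30.4]
```

View pics/i.png

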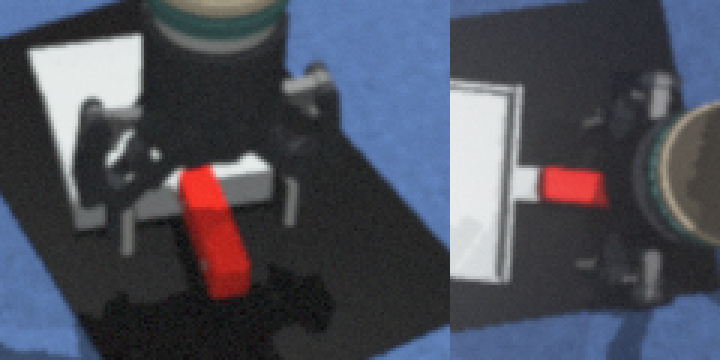

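The pads, at (127,235) and (291,205) in the left panel, now straddle the handle at its mid height. Close.

Call:
arm_command:
  rows:
    - {"jaw":0,"linear":[0,0,0],"yaw":0}
    - {"jaw":0,"linear":[0,0,0],"yaw":0}
    - {"jaw":0,"linear":[0,0,0],"yaw":0}
    - {"jaw":0,"linear":[0,0,0],"yaw":0}
    - {"jaw":0,"linear":[0,0,0],"yaw":0}
    - {"jaw":0,"linear":[0,0,0],"yaw":0}
    - {"jaw":0,"linear":[0,0,0],"yaw":0}
  newtons: 100

```text
t: 9.65
tcp_pos: [0.535, -0.2993, 0.016]
orientation: [[0.105, 0.994, 0.013], [0.994, -0.105, 0.002], [0.004, 0.012, -1.0]]
wrist_force: [0.4, 0.7, 0.9]
finger_gap: 0.02
```

```bash
python3 rem.py .534 -.299 .016 83.8; python3 - <<'E'
from h import *
d=eyes.camera("top")
hsv=cv2.cvtColor(d["color"],cv2.COLOR_RGB2HSV);wh=(hsv[:,:,2]>150)&(hsv[:,:,1]<60);wh[:,:325]=0;wh[:,440:]=0;wh[:180]=0;wh[280:]=0
print(rect(d,wh,.01))
E
```

```text
t 9.65 tcp [ 0.535  -0.2993  0.016 ] xang 83.97 tilt z [0.0128 0.0023] units [ 0.   -0.02  0.  ] yaw 0.03 F [0.4 0.7 0.9] M [0.08 0.11 0.01] gap 0.02 j [-36.1  28.4  97.5   0.7  53.7 -30.4]
[ 551.5 -165.3  164.7  139.6   82.9]
```

Call:
arm_command:
  rows:
    - {"jaw":0,"linear":[0,0,-0.2],"yaw":0}
    - {"jaw":0,"linear":[0,0,-0.2],"yaw":0}
    - {"jaw":0,"linear":[0,0,-0.2],"yaw":0}
    - {"jaw":0,"linear":[0,0,0],"yaw":0}
    - {"jaw":0,"linear":[0,0,0],"yaw":0}

```text
t: 10.32
tcp_pos: [0.534, -0.2993, 0.0478]
orientation: [[0.105, 0.994, 0.012], [0.995, -0.105, 0.002], [0.004, 0.011, -1.0]]
wrist_force: [0.6, 0.0, -2.4]
finger_gap: 0.0201
```

```bash
python3 rem.py .6184 -.103 .040 98.1; python3 - <<'E'
from h import *
c=eyes.camera("side");d=eyes.camera("top")
a=c["color"][200:350,260:430,::-1].repeat(4,0).repeat(4,1);cv2.imwrite("pics/j.png",a)
E
```

```text
t 10.325 tcp [ 0.534  -0.2993  0.0478] xang 83.99 tilt z [0.0118 0.0023] units [4.08 1.27 0.18] yaw -2.35 F [ 0.6  0.  -2.4] M [-0.18  0.01  0.03] gap 0.0201 j [-36.1  26.3  95.6   0.6  57.6 -30.4]
```

View pics/j.png

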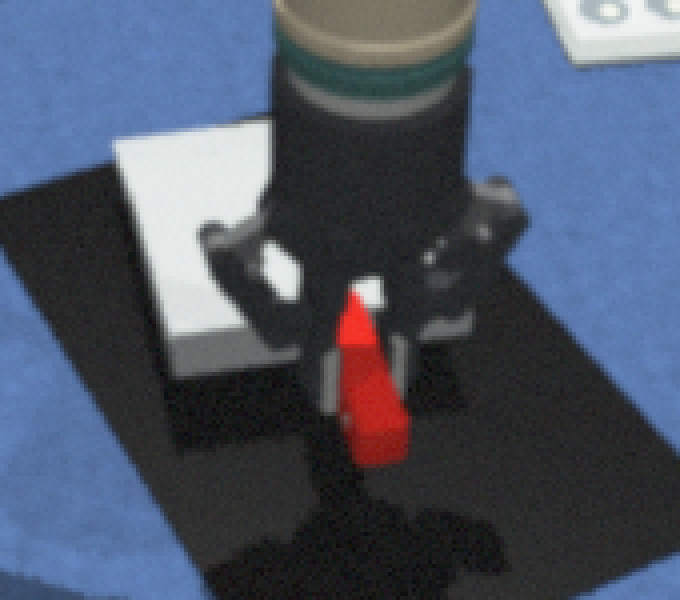

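The scoop is gripped at mid-handle and level. Next I'll turn it and line it up in front of the riser.

Call:
arm_command:
  rows:
    - {"jaw":0,"linear":[0.6,0.2,0],"yaw":-0.6}
    - {"jaw":0,"linear":[0.6,0.2,0],"yaw":-0.6}
    - {"jaw":0,"linear":[0.6,0.2,0],"yaw":-0.6}
    - {"jaw":0,"linear":[0.6,0.25,0],"yaw":-0.5}
    - {"jaw":0,"linear":[0.5,0.3,0],"yaw":0}
    - {"jaw":0,"linear":[0.5,0.3,0],"yaw":0}
    - {"jaw":0,"linear":[0,0,0],"yaw":0}
    - {"jaw":0,"linear":[0,0,0],"yaw":0}

```text
t: 11.42
tcp_pos: [0.6003, -0.1213, 0.0455]
orientation: [[-0.142, 0.99, 0.007], [0.99, 0.142, 0.004], [0.003, 0.007, -1.0]]
wrist_force: [-1.1, -0.0, -1.4]
finger_gap: 0.0197
```

```bash
python3 rem.py .6184 -.103 .016 98.1
```

```text
t 11.425 tcp [ 0.6003 -0.1213  0.0455] xang 98.18 tilt z [0.007  0.0035] units [0.31 0.41 0.59] yaw 0.01 F [-1.1 -0.  -1.4] M [-0.17 -0.05 -0.02] gap 0.0197 j [-18.1  26.6  95.5   0.4  57.6 -26.5]
```

Call:
arm_command:
  rows:
    - {"jaw":0,"linear":[0.15,0.2,0.15],"yaw":0}
    - {"jaw":0,"linear":[0.15,0.2,0.15],"yaw":0}
    - {"jaw":0,"linear":[0,0,0.12],"yaw":0}
    - {"jaw":0,"linear":[0,0,0],"yaw":0}
    - {"jaw":0,"linear":[0,0,0],"yaw":0}

```text
t: 12.05
tcp_pos: [0.6185, -0.1043, 0.022]
orientation: [[-0.14, 0.99, 0.005], [0.99, 0.14, 0.004], [0.003, 0.006, -1.0]]
wrist_force: [-0.1, -0.5, -2.7]
finger_gap: 0.0204
```

```bash
python3 rem.py .6184 -.103 .023 98.1; cat > look.py <<'E'
import sys
from h import *
n=sys.argv[1]
d=eyes.camera("top");c=eyes.camera("side")
cv2.imwrite(f"pics/{n}t.png",cv2.resize(d["color"][120:310,140:400,::-1],None,fx=3,fy=3,interpolation=cv2.INTER_CUBIC))
cv2.imwrite(f"pics/{n}s.png",cv2.resize(c["color"][120:300,200:400,::-1],None,fx=3,fy=3,interpolation=cv2.INTER_CUBIC))
E
python3 look.py k
```

```text
t 12.05 tcp [ 0.6185 -0.1043  0.022 ] xang 98.03 tilt z [0.0051 0.0035] units [ 0.03  0.   -0.02] yaw -0.01 F [-0.1 -0.5 -2.7] M [-0.11 -0.   -0.  ] gap 0.0204 j [-16.1  29.1  94.9   0.3  55.8 -24.3]
```

View pics/kt.png

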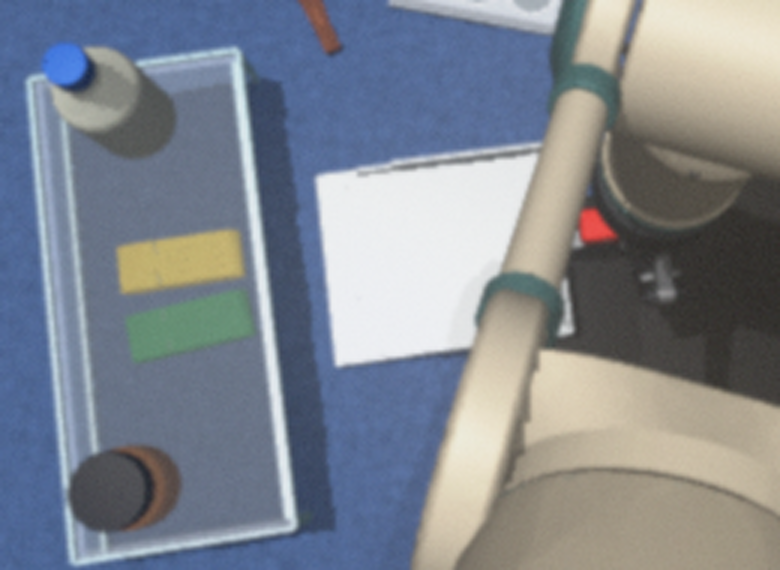

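View pics/ks.png

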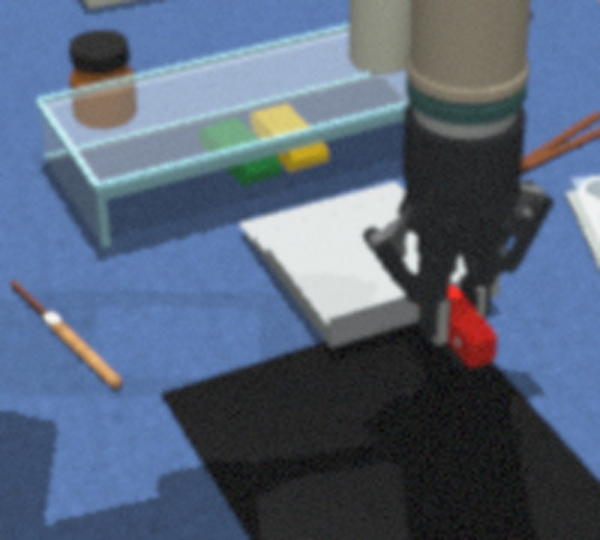

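The top view shows the nose edge running from (316,177) to (336,366) and the mailers at rows 230–360. I'll compute this in the riser frame.

```bash
cat > rz.py <<'E'
from h import *
TH=np.radians(98.1);RR=np.array([[np.cos(TH),-np.sin(TH)],[np.sin(TH),np.cos(TH)]]);C=np.array([567.,210.2])
def to_r(p): return (np.atleast_2d(p)-C)@RR
E
python3 - <<'E'
from rz import *
d=eyes.camera("top")
f=lambda L:np.array(L)/3+[140,120]
print("nose",to_r(cast(d,f([(316,177),(336,366)]),.010)[:,:2]*1000))
print("yel",to_r(cast(d,f([(118,245),(238,229),(245,278),(121,293)]),.020)[:,:2]*1000))
print("gr",to_r(cast(d,f([(126,318),(247,290),(254,334),(134,361)]),.020)[:,:2]*1000))
print("tcp",to_r(np.array(read_state()["tcp_pos"])[:2]*1000))
E
```

```text
nose [[-104.73066008  -76.20688793]
 [-102.07723126   58.82798768]]
yel [[ 34.98133836 -45.99145883]
 [-48.16527559 -44.99508117]
 [-49.07798399 -10.08832863]
 [ 36.19705643 -12.32248319]]
gr [[ 34.50556986   5.39934585]
 [-49.49406846  -1.5766362 ]
 [-50.78355922  29.37956346]
 [ 32.02341008  35.56252999]]
tcp [[-318.68189997   -6.70830893]]
```

Call:
arm_command:
  rows:
    - {"jaw":0,"linear":[0.2,0,0],"yaw":-0.18}
    - {"jaw":0,"linear":[0.2,0,0],"yaw":0}
    - {"jaw":0,"linear":[0.2,0,0],"yaw":0}
    - {"jaw":0,"linear":[0.1,0,0],"yaw":0}
    - {"jaw":0,"linear":[0,0,0.06],"yaw":0}
    - {"jaw":0,"linear":[0,0,0.0],"yaw":0}

```text
t: 12.95
tcp_pos: [0.6127, -0.0666, 0.0201]
orientation: [[-0.16, 0.987, 0.007], [0.987, 0.16, 0.003], [0.002, 0.007, -1.0]]
wrist_force: [-0.3, 0.2, -2.0]
finger_gap: 0.0202
```

```bash
cat > st.py <<'E'
from rz import *
s=read_state();R=np.array(s["orientation"]);p=np.array(s["tcp_pos"])
a=np.degrees(np.arctan2(R[1,0],R[0,0]))
print("t",s["t"],"riser tcp",to_r(p[:2]*1000).round(1),"z",p[2].round(4),"ang",a.round(2),"tilt",R[:2,2].round(4),"F",np.round(s["wrist_force"],1),"M",np.round(s["moment"],2),"gap",round(s["finger_gap"],4))
E
python3 st.py
```

```text
t 12.95 riser tcp [[-280.5   -6.2]] z 0.0201 ang 99.23 tilt [0.0065 0.0034] F [-0.3  0.2 -2. ] M [-0.18 -0.03 -0.  ] gap 0.0202
```

Call:
arm_command:
  rows:
    - {"jaw":0,"linear":[0,0,0.06],"yaw":0}
    - {"jaw":0,"linear":[0,0,0.05],"yaw":0}
    - {"jaw":0,"linear":[0,0,0],"yaw":0}

```text
t: 13.32
tcp_pos: [0.6129, -0.0673, 0.0139]
orientation: [[-0.16, 0.987, 0.006], [0.987, 0.16, 0.003], [0.002, 0.007, -1.0]]
wrist_force: [0.3, -0.3, -1.0]
finger_gap: 0.0197
```

```bash
python3 st.py; python3 look.py l
```

```text
t 13.325 riser tcp [[-281.2   -6.3]] z 0.0139 ang 99.18 tilt [0.0064 0.0032] F [ 0.3 -0.3 -1. ] M [-0.08  0.02 -0.03] gap 0.0197
```

View pics/lt.png

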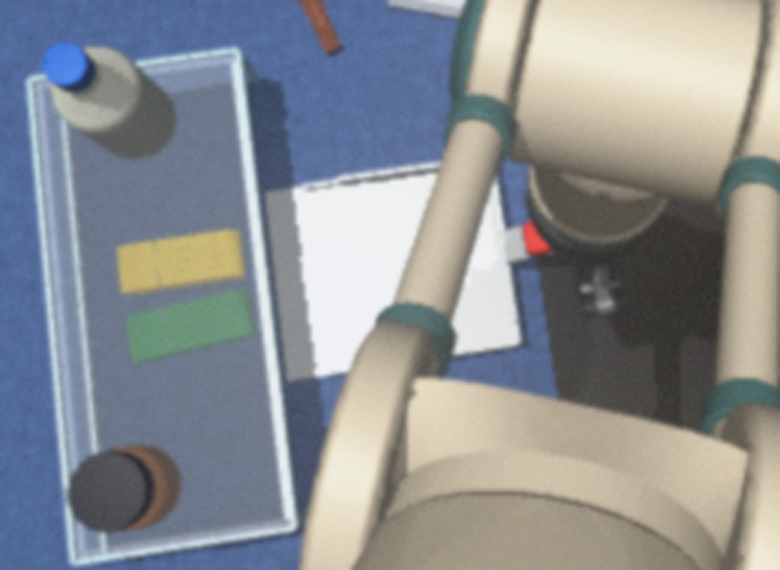

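View pics/ls.png

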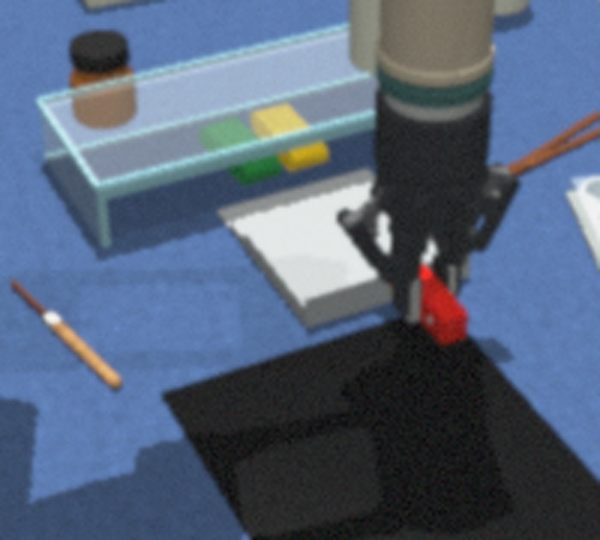

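Call:
arm_command:
  rows:
    - {"jaw":0,"linear":[0,0,0.03],"yaw":0}
    - {"jaw":0,"linear":[0.1,0,0],"yaw":0}
    - {"jaw":0,"linear":[0.2,0,0],"yaw":0}
    - {"jaw":0,"linear":[0.2,0,0],"yaw":0}
    - {"jaw":0,"linear":[0.2,0,0],"yaw":0}
    - {"jaw":0,"linear":[0.2,0,0],"yaw":0}

```text
t: 14.18
tcp_pos: [0.606, -0.0205, 0.0134]
orientation: [[-0.159, 0.987, 0.009], [0.987, 0.159, 0.003], [0.001, 0.009, -1.0]]
wrist_force: [-0.3, -0.3, -1.6]
finger_gap: 0.0198
```

```bash
python3 st.py; python3 look.py m
```

```text
t 14.175 riser tcp [[-233.9   -6.1]] z 0.0134 ang 99.15 tilt [0.0085 0.0026] F [-0.3 -0.3 -1.6] M [-0.17  0.    0.03] gap 0.0198
```

View pics/mt.png

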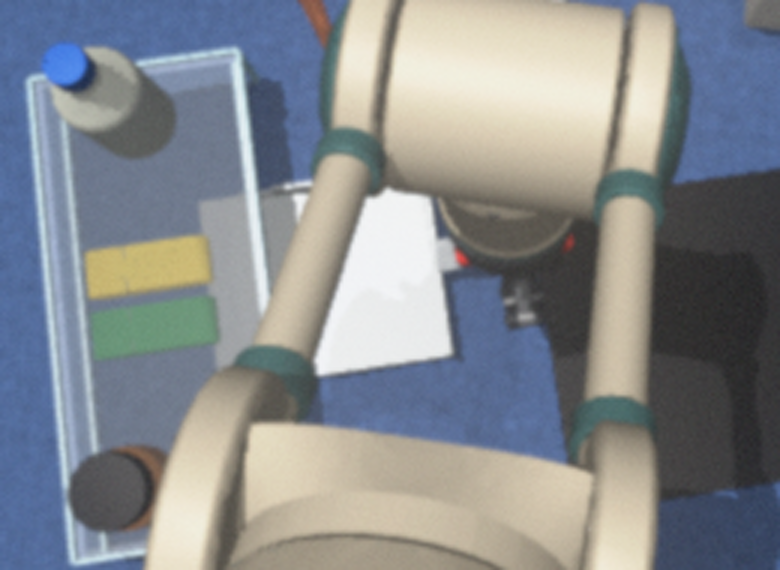

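View pics/ms.png

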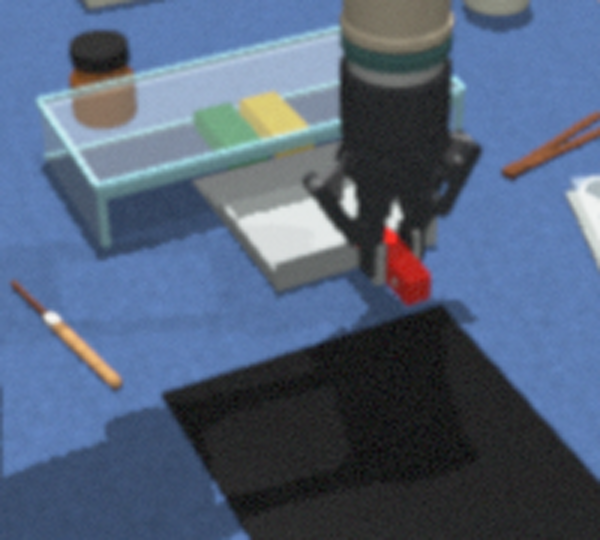

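Call:
arm_command:
  rows:
    - {"jaw":0,"linear":[0.15,0,0.02],"yaw":0}
    - {"jaw":0,"linear":[0.15,0,0.0],"yaw":0}
    - {"jaw":0,"linear":[0.15,0,0],"yaw":0}
    - {"jaw":0,"linear":[0.15,0,0],"yaw":0}

```text
t: 14.78
tcp_pos: [0.6019, 0.0096, 0.0132]
orientation: [[-0.16, 0.987, 0.01], [0.987, 0.16, 0.001], [-0.001, 0.01, -1.0]]
wrist_force: [0.7, -2.1, -1.2]
finger_gap: 0.0204
```

```bash
python3 st.py; python3 look.py n
```

```text
t 14.775 riser tcp [[-203.5   -6.3]] z 0.0132 ang 99.2 tilt [0.0104 0.0009] F [ 0.7 -2.1 -1.2] M [-0.16  0.08  0.02] gap 0.0204
```

View pics/nt.png

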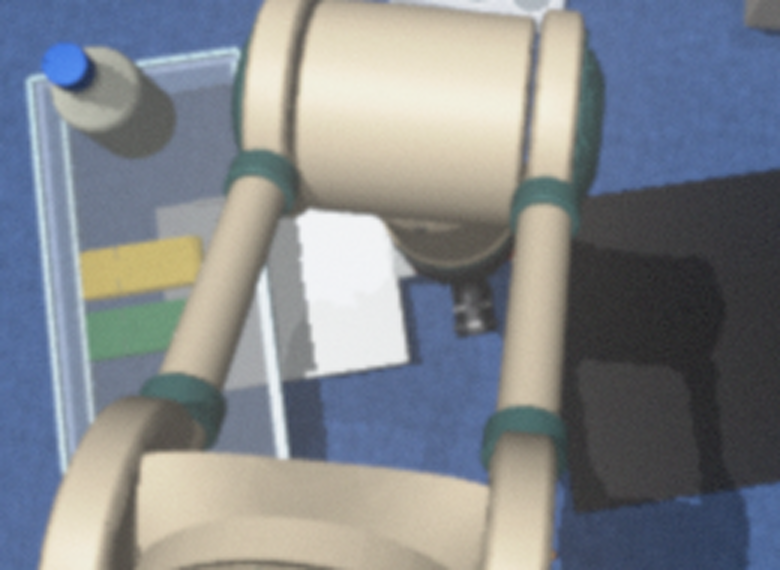

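View pics/ns.png

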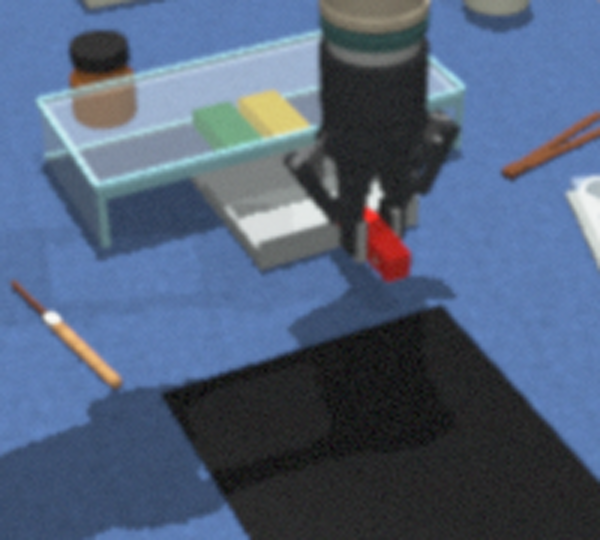

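The nose edge, visible at (157,207), is now about 30 mm under both mailers, which rest against the back wall. Continue.

Call:
arm_command:
  rows:
    - {"jaw":0,"linear":[0.15,0,0.0],"yaw":0}
    - {"jaw":0,"linear":[0.15,0,0.0],"yaw":0}
    - {"jaw":0,"linear":[0.15,0,0],"yaw":0}
    - {"jaw":0,"linear":[0.15,0,0],"yaw":0}
    - {"jaw":0,"linear":[0.1,0,0],"yaw":0}

```text
t: 15.5
tcp_pos: [0.5962, 0.046, 0.0132]
orientation: [[-0.161, 0.987, 0.011], [0.987, 0.161, -0.0], [-0.002, 0.011, -1.0]]
wrist_force: [-0.4, -3.3, 0.7]
finger_gap: 0.0202
```

```bash
python3 st.py; python3 look.py o
```

```text
t 15.5 riser tcp [[-166.7   -5.7]] z 0.0132 ang 99.25 tilt [ 0.0108 -0.0001] F [-0.4 -3.3  0.7] M [-0.43  0.14  0.08] gap 0.0202
```

View pics/ot.png

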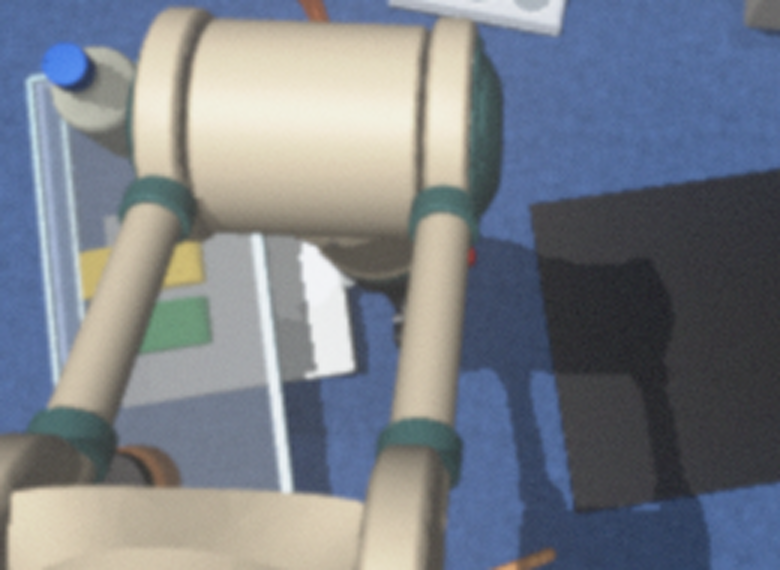

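View pics/os.png

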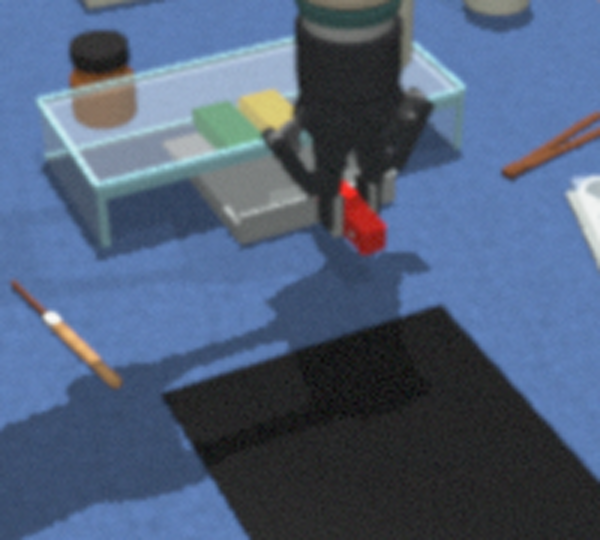

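```bash
python3 - <<'E'
from h import *
c=eyes.camera("side")
cv2.imwrite("pics/full.png",c["color"][0:260,130:480,::-1].repeat(2,0).repeat(2,1))
E
```

```text
(no output)
```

View pics/full.png

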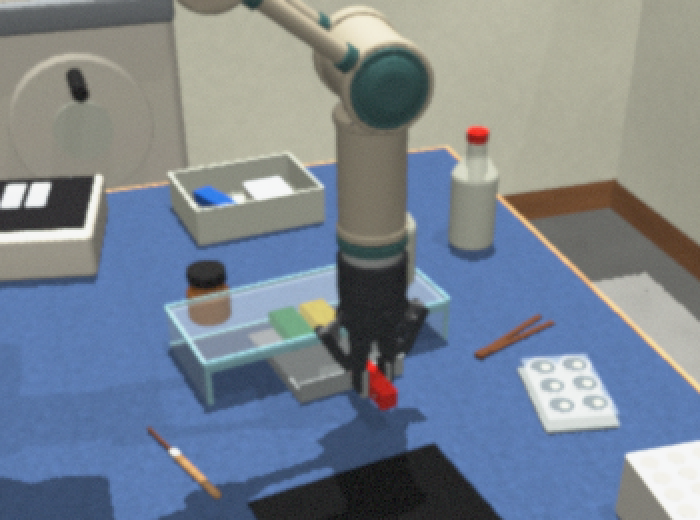

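The wrist is far above the bottle and jar. Last stretch in.

Call:
arm_command:
  rows:
    - {"jaw":0,"linear":[0.1,0,0.0],"yaw":0}
    - {"jaw":0,"linear":[0.08,0,0.0],"yaw":0}
    - {"jaw":0,"linear":[0,0,0],"yaw":0}

```text
t: 16.02
tcp_pos: [0.5942, 0.056, 0.0129]
orientation: [[-0.159, 0.987, 0.01], [0.987, 0.159, 0.002], [0.0, 0.01, -1.0]]
wrist_force: [-0.4, -1.1, -0.3]
finger_gap: 0.0202
```

```bash
python3 st.py; python3 look.py p
```

```text
t 16.025 riser tcp [[-156.5   -5.2]] z 0.0129 ang 99.18 tilt [0.0097 0.0019] F [-0.4 -1.1 -0.3] M [-0.04  0.03  0.  ] gap 0.0202
```

View pics/pt.png

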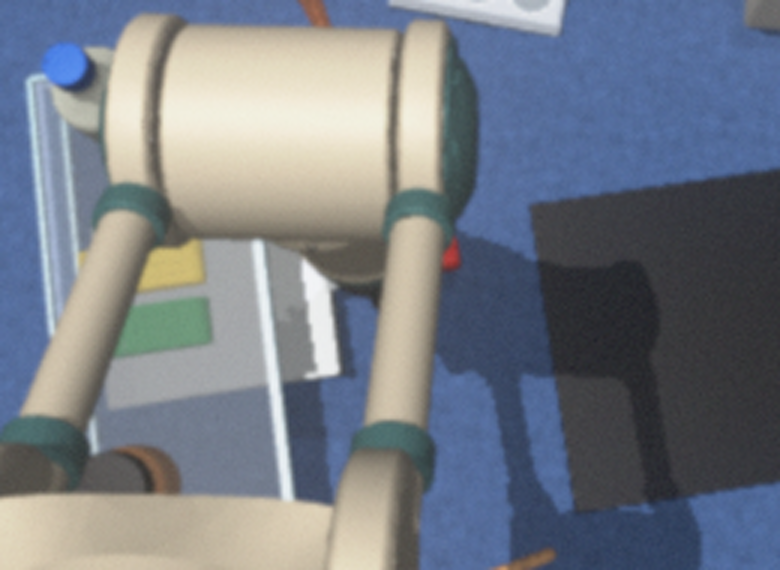

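View pics/ps.png

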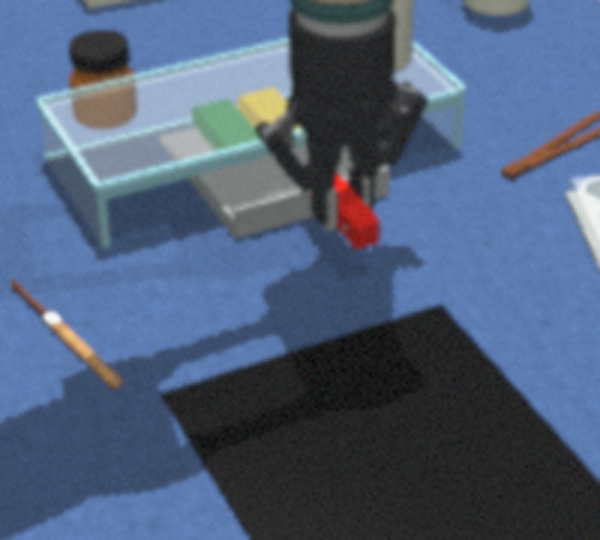

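```bash
python3 - <<'E'
from rz import *
d=eyes.camera("top")
f=lambda L:np.array(L)/3+[140,120]
print("nose corner",to_r(cast(d,f([(107,408)]),.002)[:,:2]*1000))
print("green front",to_r(cast(d,f([(207,299),(212,343)]),.022)[:,:2]*1000),"yel",to_r(cast(d,f([(204,240),(204,283)]),.022)[:,:2]*1000))
E
```

```text
nose corner [[59.512177   63.38998045]]
green front [[-22.14975885   0.85345913]
 [-22.24131282  31.45771329]] yel [[-24.55058077 -40.34829405]
 [-21.31510009 -10.48030324]]
```

The nose is at riser x≈59.5 and the mailers span −22 to 62, so both lie fully on the floor of the blade. I'll lift about 3 mm and draw out gently.

Call:
arm_command:
  rows:
    - {"jaw":0,"linear":[0,0,-0.05],"yaw":0}
    - {"jaw":0,"linear":[-0.05,0,-0.02],"yaw":0}
    - {"jaw":0,"linear":[-0.1,0,0],"yaw":0}
    - {"jaw":0,"linear":[-0.15,0,0],"yaw":0}
    - {"jaw":0,"linear":[-0.15,0,0],"yaw":0}
    - {"jaw":0,"linear":[-0.1,0,0],"yaw":0}

```text
t: 16.92
tcp_pos: [0.5974, 0.0268, 0.0152]
orientation: [[-0.16, 0.987, 0.006], [0.987, 0.16, 0.002], [0.0, 0.007, -1.0]]
wrist_force: [-0.7, -0.3, -2.4]
finger_gap: 0.02
```

```bash
python3 st.py; python3 look.py q
```

```text
t 16.925 riser tcp [[-185.9   -4.2]] z 0.0152 ang 99.19 tilt [0.0065 0.0015] F [-0.7 -0.3 -2.4] M [-0.34 -0.06 -0.02] gap 0.02
```

View pics/qt.png

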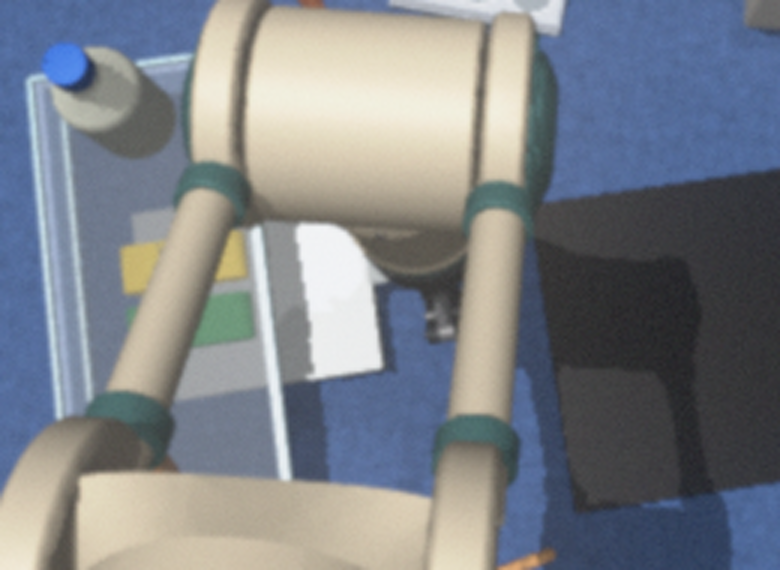

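View pics/qs.png

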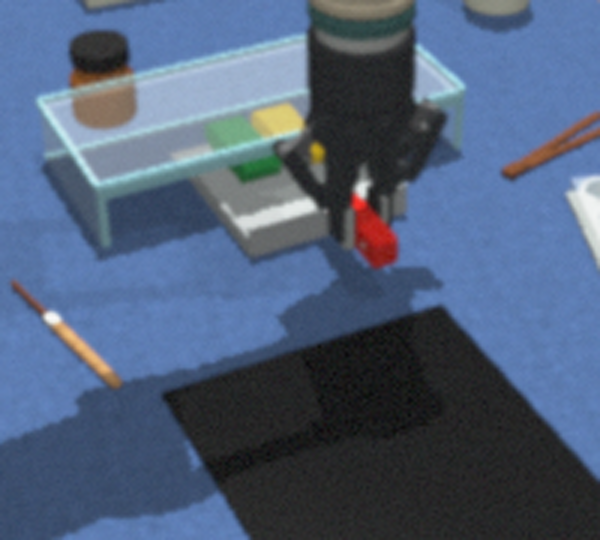

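Both mailers are riding out with the scoop.

Call:
arm_command:
  rows:
    - {"jaw":0,"linear":[-0.1,0,-0.06],"yaw":0}
    - {"jaw":0,"linear":[-0.15,0.003,-0.06],"yaw":0}
    - {"jaw":0,"linear":[-0.2,0.003,-0.04],"yaw":0}
    - {"jaw":0,"linear":[-0.25,0.003,0],"yaw":0}
    - {"jaw":0,"linear":[-0.3,0,0],"yaw":0}
    - {"jaw":0,"linear":[-0.3,0,0],"yaw":0}
    - {"jaw":0,"linear":[-0.3,0,0],"yaw":0}
    - {"jaw":0,"linear":[-0.3,0,0],"yaw":0}
    - {"jaw":0,"linear":[-0.3,0,0],"yaw":0}
    - {"jaw":0,"linear":[-0.25,0,0],"yaw":0}
    - {"jaw":0,"linear":[-0.15,0,0],"yaw":0}
    - {"jaw":0,"linear":[-0.05,0,0],"yaw":0}

```text
t: 18.52
tcp_pos: [0.6208, -0.1143, 0.0237]
orientation: [[-0.158, 0.987, 0.007], [0.987, 0.158, 0.001], [-0.0, 0.008, -1.0]]
wrist_force: [1.1, 0.2, -3.2]
finger_gap: 0.0206
```

```bash
python3 st.py; python3 rem.py .568 -.321 .036 99.2; python3 look.py r
```

```text
t 18.525 riser tcp [[-328.9   -7.6]] z 0.0237 ang 99.12 tilt [0.0074 0.0011] F [ 1.1  0.2 -3.2] M [-0.26 -0.08  0.02] gap 0.0206
t 18.525 tcp [ 0.6208 -0.1143  0.0237] xang 99.12 tilt z [0.0074 0.0011] units [-3.91 -1.7  -0.26] yaw -0.01 F [ 1.1  0.2 -3.2] M [-0.26 -0.08  0.02] gap 0.0206 j [-16.9  29.2  94.4   0.2  56.  -26.1]
```

View pics/rt.png

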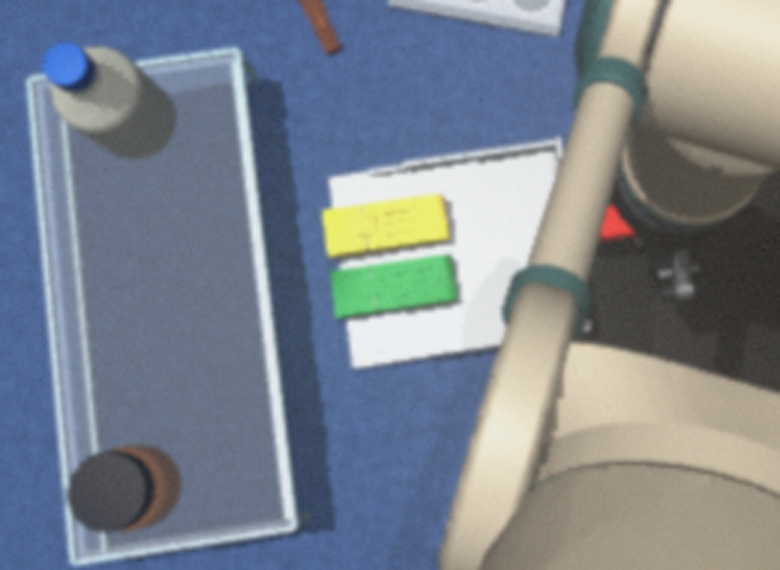

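View pics/rs.png

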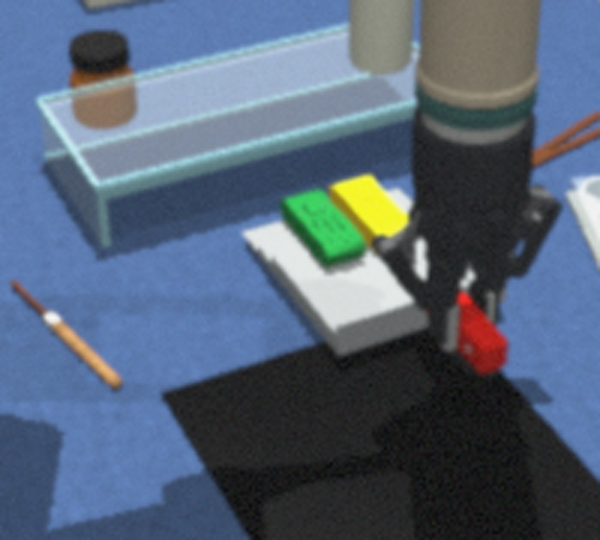

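```bash
python3 - <<'E'
from rz import *
d=eyes.camera("top")
f=lambda L:np.array(L)/3+[140,120]
n=to_r(cast(d,f([(330,178),(352,367)]),.012)[:,:2]*1000);print("nose",n)
print("yel",to_r(cast(d,f([(322,208),(445,195),(449,242),(328,257)]),.033)[:,:2]*1000).round(1))
print("gr",to_r(cast(d,f([(331,270),(453,256),(457,303),(335,319)]),.033)[:,:2]*1000).round(1))
E
```

```text
nose [[-114.72663026  -73.55832554]
 [-113.21338351   61.30605965]]
yel [[-109.5  -48.4]
 [-194.4  -45.1]
 [-192.5  -12.1]
 [-109.4  -14. ]]
gr [[-110.3   -4.8]
 [-193.9   -2.1]
 [-192.1   30.3]
 [-108.8   28.8]]
```

Both mailers came out with bevelled tips about 4 mm past the nose edge and their flat bottoms fully on the blade. Moving back to the mat, I'll speed up gently and stop briskly, so any slip carries them toward the rear wall.

Call:
arm_command:
  rows:
    - {"jaw":0,"linear":[-0.05,-0.1,-0.1],"yaw":0}
    - {"jaw":0,"linear":[-0.1,-0.2,-0.1],"yaw":0}
    - {"jaw":0,"linear":[-0.2,-0.2,0],"yaw":0}
    - {"jaw":0,"linear":[-0.3,-0.2,0],"yaw":0}
    - {"jaw":0,"linear":[-0.4,-0.2,0],"yaw":0}
    - {"jaw":0,"linear":[-0.5,-0.2,0],"yaw":0}
    - {"jaw":0,"linear":[-0.6,-0.2,0],"yaw":0}
    - {"jaw":0,"linear":[-0.7,-0.1,0],"yaw":0}
    - {"jaw":0,"linear":[0,0,0],"yaw":0}
    - {"jaw":0,"linear":[0,0,0],"yaw":0}

```text
t: 19.92
tcp_pos: [0.5673, -0.2763, 0.0343]
orientation: [[-0.157, 0.988, 0.007], [0.988, 0.157, -0.001], [-0.002, 0.007, -1.0]]
wrist_force: [-0.4, 0.2, -3.3]
finger_gap: 0.0201
```

```bash
python3 rem.py .568 -.321 .016 99.2; python3 - <<'E'
from h import *
d=eyes.camera("top");c=eyes.camera("side")
cv2.imwrite("pics/ut.png",cv2.resize(d["color"][130:320,300:520,::-1],None,fx=3.5,fy=3.5)[:590])
cv2.imwrite("pics/us.png",cv2.resize(c["color"][190:390,240:450,::-1],None,fx=3,fy=3))
E
```

```text
t 19.925 tcp [ 0.5673 -0.2763  0.0343] xang 99.06 tilt z [ 0.0068 -0.0006] units [-0.89 -0.13  0.37] yaw -0.02 F [-0.4  0.2 -3.3] M [-0.24 -0.03  0.01] gap 0.0201 j [-32.4  28.6  93.7   0.2  57.4 -41.6]
```

View pics/ut.png

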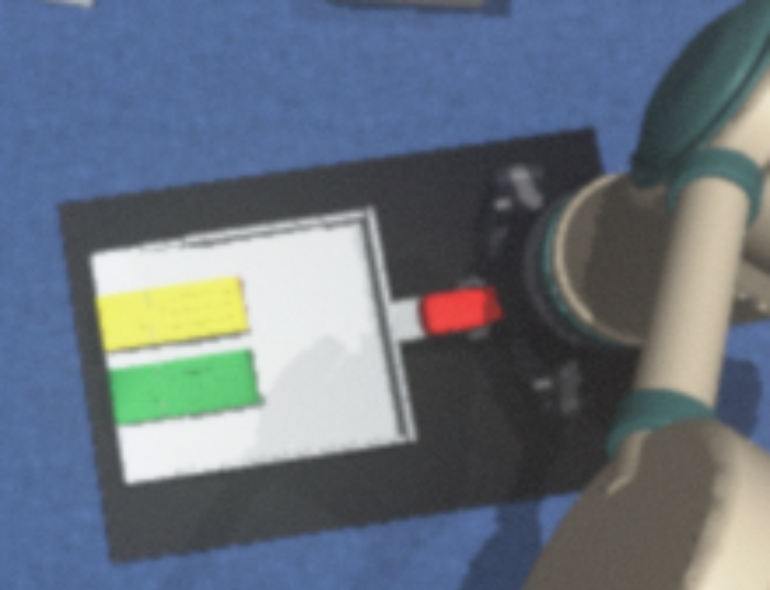

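View pics/us.png

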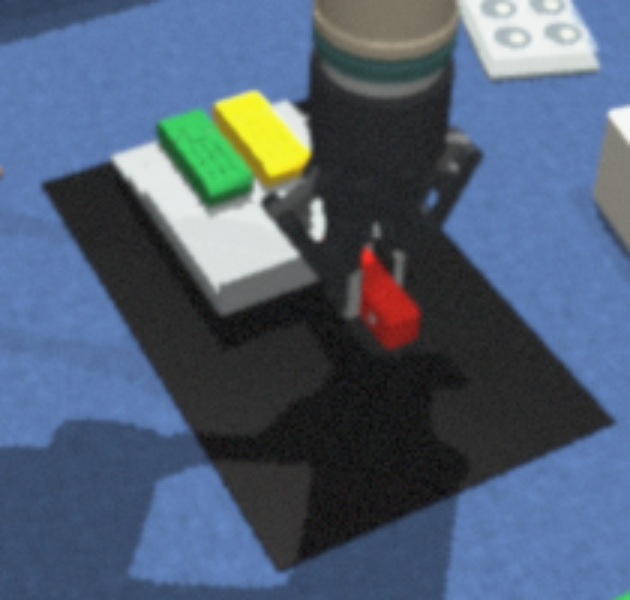

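The hard stop slid both mailers back flush with or inside the nose line. I'll finish the shift the same way, then lower.

Call:
arm_command:
  rows:
    - {"jaw":0,"linear":[-0.1,-0.06,0],"yaw":0}
    - {"jaw":0,"linear":[-0.2,-0.06,0],"yaw":0}
    - {"jaw":0,"linear":[-0.3,0,0],"yaw":0}
    - {"jaw":0,"linear":[-0.4,0,0],"yaw":0}
    - {"jaw":0,"linear":[0,0,0],"yaw":0}
    - {"jaw":0,"linear":[0,0,0.1],"yaw":0}
    - {"jaw":0,"linear":[0,0,0.1],"yaw":0}
    - {"jaw":0,"linear":[0,0,0.04],"yaw":0}
    - {"jaw":0,"linear":[0,0,0],"yaw":0}

```text
t: 21.15
tcp_pos: [0.5701, -0.3277, 0.0211]
orientation: [[-0.161, 0.987, 0.006], [0.987, 0.161, -0.0], [-0.001, 0.006, -1.0]]
wrist_force: [-0.6, 1.0, -2.6]
finger_gap: 0.0202
```

```bash
python3 rem.py .568 -.321 .016 99.2
```

```text
t 21.15 tcp [ 0.5701 -0.3277  0.0211] xang 99.27 tilt z [ 0.0063 -0.0001] units [ 0.14 -0.02  0.1 ] yaw 0.01 F [-0.6  1.  -2.6] M [-0.25  0.01 -0.01] gap 0.0202 j [-36.1  31.2  90.8   0.2  57.7 -45.5]
```

Call:
arm_command:
  rows:
    - {"jaw":0,"linear":[0,0,0.03],"yaw":0}
    - {"jaw":0,"linear":[0,0,0.03],"yaw":0}
    - {"jaw":0,"linear":[0,0,0.02],"yaw":0}
    - {"jaw":0,"linear":[0,0,0],"yaw":0}

```text
t: 21.65
tcp_pos: [0.5704, -0.3275, 0.0175]
orientation: [[-0.162, 0.987, 0.007], [0.987, 0.162, -0.001], [-0.002, 0.007, -1.0]]
wrist_force: [0.1, -0.2, -2.0]
finger_gap: 0.0202
```

```bash
python3 rem.py .568 -.321 .016 99.2
```

```text
t 21.65 tcp [ 0.5704 -0.3275  0.0175] xang 99.3 tilt z [ 0.007  -0.0005] units [ 0.14 -0.03  0.03] yaw 0.02 F [ 0.1 -0.2 -2. ] M [-0.13  0.05  0.02] gap 0.0202 j [-36.   31.5  91.    0.3  57.2 -45.5]
```

Call:
arm_command:
  rows:
    - {"jaw":0,"linear":[0,0,0.02],"yaw":0}
    - {"jaw":0,"linear":[0,0,0.02],"yaw":0}
    - {"jaw":0,"linear":[0,0,0],"yaw":0}

```text
t: 22.02
tcp_pos: [0.5706, -0.3277, 0.0163]
orientation: [[-0.161, 0.987, 0.008], [0.987, 0.161, -0.001], [-0.002, 0.008, -1.0]]
wrist_force: [-0.4, -0.1, 0.8]
finger_gap: 0.0199
```

```bash
python3 rem.py .568 -.321 .016 99.2
```

```text
t 22.025 tcp [ 0.5706 -0.3277  0.0163] xang 99.29 tilt z [ 0.0077 -0.0007] units [ 0.14 -0.03  0.  ] yaw 0.01 F [-0.4 -0.1  0.8] M [0.19 0.04 0.08] gap 0.0199 j [-36.1  31.5  91.    0.3  57.  -45.5]
```

The weight is now on the mat, with Fz gone from −3 to about +0.8 N. I'll ease the grip and then open slowly.

Call:
arm_command:
  rows:
    - {"jaw":0,"linear":[0,0,0],"yaw":0}
    - {"jaw":0,"linear":[0,0,0],"yaw":0}
    - {"jaw":0.35,"linear":[0,0,0],"yaw":0}
    - {"jaw":0.45,"linear":[0,0,0],"yaw":0}
    - {"jaw":0.6,"linear":[0,0,0],"yaw":0}
    - {"jaw":0.8,"linear":[0,0,0],"yaw":0}
    - {"jaw":1,"linear":[0,0,0],"yaw":0}
    - {"jaw":1,"linear":[0,0,0],"yaw":0}
    - {"jaw":1,"linear":[0,0,0],"yaw":0}
  newtons: 20

```text
t: 23.15
tcp_pos: [0.5713, -0.3277, 0.0168]
orientation: [[-0.161, 0.987, 0.009], [0.987, 0.161, -0.001], [-0.003, 0.009, -1.0]]
wrist_force: [0.0, -0.0, 0.9]
finger_gap: 0.0854
```

```bash
python3 rem.py .568 -.321 .016 99.2; python3 - <<'E'
from h import *
d=eyes.camera("top");c=eyes.camera("side")
cv2.imwrite("pics/vt.png",cv2.resize(d["color"][150:300,310:500,::-1],None,fx=3,fy=3)[:590])
cv2.imwrite("pics/vs.png",cv2.resize(c["color"][190:390,240:450,::-1],None,fx=3,fy=3))
E
```

```text
t 23.15 tcp [ 0.5713 -0.3277  0.0168] xang 99.27 tilt z [ 0.0092 -0.0011] units [ 0.14 -0.04  0.01] yaw 0.01 F [ 0.  -0.   0.9] M [-0.04 -0.04  0.01] gap 0.0854 j [-36.   31.5  91.    0.3  57.  -45.5]
```

View pics/vs.png

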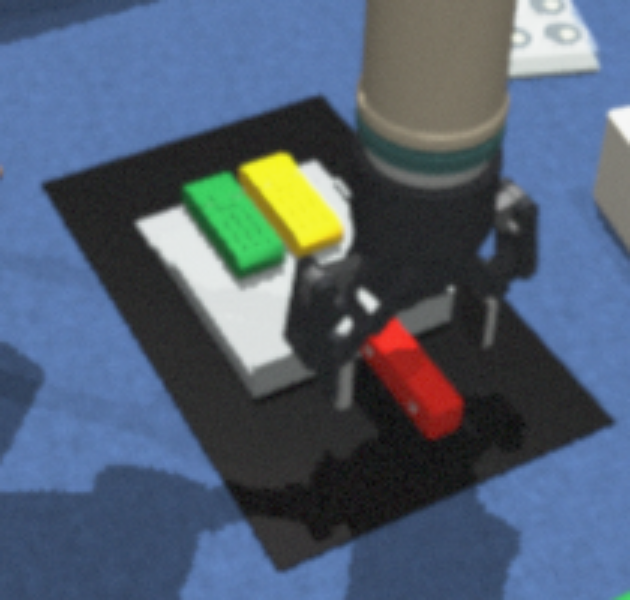

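View pics/vt.png

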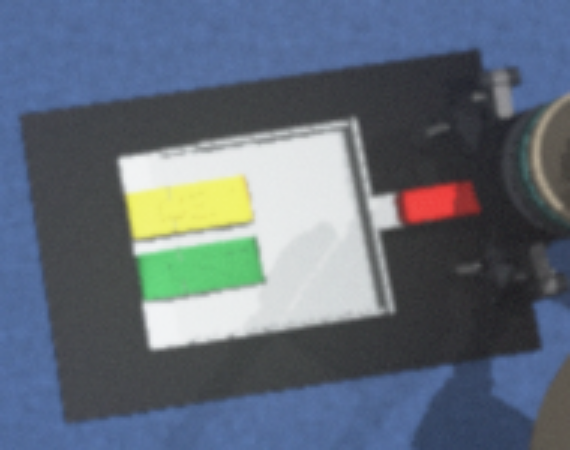

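The scoop lies flat on the mat with both mailers inside the nose line. I'll raise the open gripper straight up and clear.

Call:
arm_command:
  rows:
    - {"jaw":1,"linear":[0,0,-0.15],"yaw":0}
    - {"jaw":1,"linear":[0,0,-0.3],"yaw":0}
    - {"jaw":1,"linear":[0,0,-0.5],"yaw":0}
    - {"jaw":1,"linear":[0,0,-0.7],"yaw":0}
    - {"jaw":1,"linear":[0,0,-0.7],"yaw":0}
    - {"jaw":1,"linear":[-0.5,0,-0.7],"yaw":0}
    - {"jaw":1,"linear":[0,0,0],"yaw":0}
    - {"jaw":1,"linear":[0,0,0],"yaw":0}

```text
t: 24.25
tcp_pos: [0.5742, -0.3522, 0.1808]
orientation: [[-0.161, 0.987, 0.013], [0.987, 0.162, -0.004], [-0.006, 0.013, -1.0]]
wrist_force: [0.1, 0.1, -0.7]
finger_gap: 0.0853
```

```bash
python3 st.py; python3 - <<'E'
from rz import *
d=eyes.camera("top");c=eyes.camera("side")
cv2.imwrite("pics/w1.png",d["color"][:,:,::-1])
cv2.imwrite("pics/w2.png",c["color"][:,:,::-1])
hsv=cv2.cvtColor(d["color"],cv2.COLOR_RGB2HSV).astype(int);H,S,V=hsv[...,0],hsv[...,1],hsv[...,2]
X,Y=np.meshgrid(np.arange(640),np.arange(400));roi=(X>320)&(X<470)&(Y>180)&(Y<280)
print("yel",rect(d,(H>15)&(H<34)&(S>100)&roi,.0255),"gr",rect(d,(H>45)&(H<85)&(S>100)&roi,.0255))
all_=((V>140)&(S<60)|(H>15)&(H<85)&(S>100))&roi
print("scoop",rect(d,all_&(X<440),.008))
# top-object comparison with first picture
a=cv2.imread("pics/top0.png").astype(int)
b=d["color"][:,:,::-1].astype(int);print("riser-objects diff bottle",np.abs(a-b)[125:175,150:190].mean(),"jar",np.abs(a-b)[262:300,160:200].mean())
E
```

```text
t 24.25 riser tcp [[-557.8   72.1]] z 0.1808 ang 99.29 tilt [ 0.0134 -0.0038] F [ 0.1  0.1 -0.7] M [ 0.02 -0.01  0.05] gap 0.0853
yel [ 568.1 -149.7   84.1   31.    98.3] gr [ 525.8 -155.5   82.2   29.5   98.4]
scoop [ 551.2 -194.8  166.5  139.8   98.2]
riser-objects diff bottle 2.1045 jar 2.150657894736842
```

View pics/w1.png

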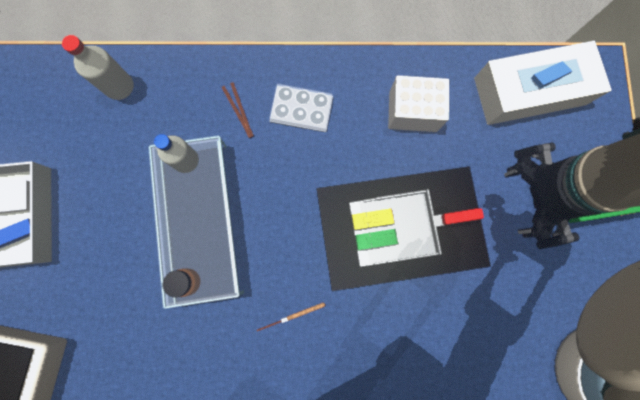

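View pics/w2.png

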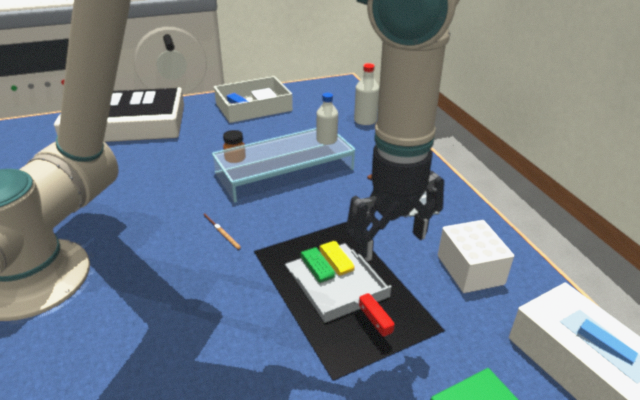

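```bash
python3 -c "
from rig import manip
print(manip.sign_off())"
```

```text
the job is handed in; nothing more can be done
None
```

I handed the job in at about 24 s of the 54 s allowed. The scoop is on the mat with both mailers lying in it, and the gripper is open and clear of everything.

**What I did:** I took the scoop by its handle and slid it in under the riser's front lip until the nose was about 4.5 mm short of the back wall. I lifted it about 3 mm, drew both mailers out, set the scoop down and released it.

**Last checks:**
- **Scoop:** it measures 166×140 mm at (0.551, −0.195), which is on the mat. It looks flat in both views. The vertical wrist force went from −3 N to about +1 N as it came to rest.
- **Mailers:** both lie flat and parallel on the blade. Their bevelled front ends come level with the nose edge, perhaps 1 mm past it, which is within the measuring error. Their flat undersides are fully on the blade.
- **Bottle and jar:** their image regions match the first picture to within noise, so neither moved.
- **Force:** the highest wrist reading at the points I checked was about 3.5 N.

**What went wrong or disagreed:**
- **Tool height:** the first grasp closed on nothing. Both cameras put the fingertips about 30 mm higher than the reported tool height implies. I used that offset from then on, and contact with the handle, table and mat fitted it. The scoop did not move in that first try.
- **Mailer position:** when drawn out, the mailers stood about 4 mm past the nose, so I used a brisk stop on the way back to slide them further in.

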